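Draw the bolt and open the second cupboard leaf

ROBOT

A 6-joint arm with a two-finger parallel gripper is mounted at the origin on the work surface. World frame = base frame: x ahead of the robot, y to its left, z up, the work surface at z = 0. Lengths are in m, angles in degrees, forces in N, time in s.
With the tool pointing down it reaches from about 0.35 to 0.875 m from the base axis. Payload 4.2 kg.
Tool frame: the origin (TCP) lies at the very end of the fingers, on their centre line; the grasp point (between the pads) lies 19 mm behind it; z points along the fingers, x is the direction in which the jaws open and shut, and the axes are right-handed (so a half turn about z gives the same grasp; the last joint's range is limited). The gripper opens to 87 mm and grips with 3 to 60 N. Pads are 19 mm wide; open, the fingers measure 117 mm over their backs; the gripper's body (75 mm by 190 mm) begins 51 mm behind the grasp point.
Start: joints at [79.16, 22.042, 0.453, 0, -68.411, -14.817], TCP at [0.271, 0.563, 0.223] pointing down, gripper open.
Joint ranges: [-179.83, 179.83], [-69.29, 118.12], [-61.27, 80.66], [-181.25, 117.63], [-171.15, -9.14], [-177.46, 177.46]. Speed limits (degrees/s): [159.86, 159.86, 180, 180, 180, 180].

INTERFACE

Orientations are given as a 3x3 rotation matrix whose columns are the frame's x, y, z axes.
In Python, from station import r gives the robot as it stands.
- The arm moves only by the tool move_arm, never from a script. Its argument "series" is a list that holds one entry, the list of rows, each a list of 7 numbers: the shift along the tool's x, y, z in cm, then the turn, a rotation vector about the tool's x, y, z in degrees, then the opening, from -1 (shut) to 1 (fully open). In form: [[[dx, dy, dz, wx, wy, wz, fingers], ...]]. A call has 1 to 12 rows; each row shifts and turns the commanded pose from where the row before left it, along the tool's axes as they then stand; what a row does not reach is not made up. A row lasts 1/8 s, in which the tool goes at most 62.5 mm and 10.7 degrees, less where a joint would pass 70% of its speed; a pose out of reach is approached as far as the arm can. A call is refused whole if a number of a shift passes 6.25 or a number of a turn 10.7, either way. A call with a gripper value outside its range is refused whole. The fingers move at their own pace and stop on an object; the grip force is fixed at half the most. Time passes only in rows, so rows that do not move let the fingers close. It gives the time, the measured TCP pose, the force and the opening at its end, in the units of the state.
- r.sense(): the state, without advancing time (a new reading comes with each control period).
- r.capture(name): name is "side" or "top" or "wrist"; returns a dict with "color" (420x560x3 uint8, blue, green, red), "fx", "fy", "cx", "cy" (pixels), "rvec" (rotation vector, rad) and "tvec" (3), from world to camera coordinates, as OpenCV has them; the wrist camera has in their place "tool_from_camera" (4x4, takes a point from camera to tool coordinates, whose origin is the TCP and whose axes are the tool frame's). Camera axes: x right, y down, z forward; pixel columns grow to the right and rows downward; lengths in m; the calibration is good to about 2 mm. A picture is of the moment at which its call begins: read the wrist's pose just before it. There is no depth.
- r.finish_job(): hands the job in, once; it reports no verdict.
The state is a dict: "time_s": time; "joints": joint angles; "joint_velocities": joint speeds; "effort": joint torques, N m; "tcp_pos": TCP position; "ee_rot": TCP orientation; "wrist_force": force on the tool from outside, world axes, zero at the start; "moment": the same for the moment, N m; "gripper_width": opening from 0.0 (shut) to 1.0 (fully open).
Only numpy, scipy, OpenCV 4.12 (cv2) and the standard library are available. Lean on these libraries where they do the work, as an engineer would, in place of code of your own. Each camera call takes 0.05 s, during which the arm holds its last target.

TASK

The right-hand leaf of the little wooden cupboard already stands open, but the left-hand leaf is still shut and bolted at its top. Slide its steel bolt all the way down, clear of the keeper, while the leaf is still shut, then swing that leaf wide open, about square to the cupboard or further, and leave it standing open with the bolt still drawn, so that the wide tray can be taken out later. Leave everything standing around, on and in the cupboard where it is, and knock nothing over.

Things in the scene. Friction and masses are not known exactly. Their poses are not given: they have to be found in the camera images.
- cupboard: wooden two-leaf cupboard, fixed, 200 deep (x) x 420 wide (y) x 230 mm high; origin at the centre of its underside. Its -x side is the front, towards the robot; +y is its left as the robot sees it. The front of the top board and of the shut leaves is at x = -100 mm; only the handles, the bolt and its keeper stand out of it.
- keeper_mid (a point): middle of the front bar of the keeper, a fixed steel staple on the front edge of the cupboard's top board, 32 mm to the +y side of the middle: 38 mm wide, standing 24 mm out of the front face, from 214 to 228 mm above the shelf. The bolt passes up through it. Axes as the cupboard's.
- passive_leaf (a joint): opening angle of the left-hand (+y) leaf, rad: 0 shut, grows as the free edge swings towards the robot, stop at 1.9. Leaf 195 mm wide, 16 mm thick, 36 to 210 mm above the shelf; upright hinge axis on the front face, 197 mm to the +y side of the middle. Stays where left (hinge friction 0.12 N m). With the bolt in the keeper it gives only some 0.02 rad.
- passive_leaf_hinge (a point): point on the left-hand leaf's hinge axis at handle height, 195 mm above the shelf. Its axes turn with the leaf: -y runs along the leaf from hinge to free edge, -x points out of its front face; at angle 0 they are the cupboard's axes.
- passive_leaf_handle (a point): middle of the left-hand leaf's handle: level steel bar 12 mm thick, 80 mm long along the leaf, centre line 45 mm out from the face, 195 mm above the shelf, 85 mm from the hinge axis. Level posts at its ends (45 and 125 mm from the hinge) run to the face. The gap between bar and face is 39 mm deep, 68 mm long, open above and below. Axes as the leaf's.
- bolt (a joint): how far the bolt is drawn, in m: 0 fully shot up into the keeper, 0.030 fully drawn (end stop). Its tip leaves the keeper at 0.020. It slides straight down along the leaf, held by about 4 N of friction, and stays where it is left; it starts shot or up to 6 mm drawn.
- bolt_thumb (a point): middle of the flat top of the bolt's thumb piece: level steel pad 50 mm wide along the leaf, 48 mm deep (26 to 74 mm out from the face; this point 50 mm out), 14 mm thick, on a neck from the upright 12 mm square bolt bar on the leaf's face, 165 mm from the hinge, near the free edge. Pad top 220 mm above the shelf when shot, 190 mm when drawn. Axes as the leaf's.
- active_leaf (a joint): opening angle (rad) of the right-hand (-y) leaf, the same size and handle, with no bolt; hinge axis on the front face, 197 mm to the -y side of the middle. It starts open at 1.7 to 2.2 (stop 2.3), out of the way.
- tray: flat steel tray, 130 x 300 x 16 mm, lying inside the cupboard across both halves; origin at the centre of its underside
- jar: glass jar with steel cap, 60 mm across, 103 mm high, standing on the tray in the open half; origin at the centre of its underside
- katori: small steel bowl, 84 mm across, 38 mm high, standing on the tray in the shut half of the cupboard; origin at the centre of its underside
- masala_dabba: round stainless spice tin, 182 mm across, 90 mm high with knob, on top of the cupboard above the already open half; origin at the centre of its underside
- glass_bottle: ribbed glass bottle with a hard stopper, 72 mm across, 209 mm high, on the shelf to the left (+y) of the cupboard; origin at the centre of its underside
- tumbler: steel tumbler, 72 mm across, 100 mm high, on the shelf in front of the cupboard's open half; origin at the centre of its underside
- spoon_rest: low wooden spoon rest, 110 x 75 x 16 mm, lying on the shelf in front of the cupboard; the leaf's lower edge (36 mm up) passes over it; origin at the centre of its underside

How it is judged (in metres and radians):
On the way:
1. the bolt is drawn clear of the keeper while the left-hand leaf is still shut (value of joint bolt above 0.022 m and value of joint passive_leaf below 0.08 rad), for 0.2 s.
At the end, for the whole second after the job is handed in: the left-hand leaf stands open by at least 1.35 rad (77 degrees) and is at rest, the bolt is still drawn by more than 22 mm of its 30 mm, and nothing around has been shifted (value of joint passive_leaf above 1.35 rad and value of joint bolt above 0.022 m and velocity of joint passive_leaf between -0.1 and 0.1 rad/s); the robot touches nothing.
It fails at once if a thing standing around, on or in the cupboard is shifted by more than 40 mm (distance of any of tray, jar, katori, masala_dabba, glass_bottle, tumbler, spoon_rest from where it was at the start of the episode above 0.04 m).
It fails at once if the bottle, tumbler, jar or katori is tipped over (angle between any of glass_bottle, tumbler, jar, katori's own z axis and vertical above 0.6 rad).
It also fails if it takes over 45 s, if anything falls off the work surface, if the arm or the gripper's body presses on something with over 40 N, if the wrist force passes 120 N, or if a joint passes its speed limit or range.

## Working session

There is one attempt and no reset: what is moved stays moved. The work goes in short steps, Python scripts to look and compute and a tool call to move; the robot and the scene stay as the last step left them, time stands still between calls to the robot, and variables do not carry over. Pictures are saved under pics/ and viewed, and the job is handed in when it is done.

Besides the shell and the picture viewer there is one more tool, called as name([rows], argument=value, ...), one row to a line, values as JSON. move_arm: Moves the arm, as the interface text tells. Its arguments: {"type":"object","properties":{"series":{"type":"array","items":{"type":"array","items":{"type":"array","items":{"type":"number"}}}}},"required":["series"]}

```bash
mkdir -p pics; ls
python3 - <<'E'
from station import r
import cv2,json
s=r.sense(); print({k:s[k] for k in ('time_s','joints','tcp_pos','ee_rot','wrist_force','gripper_width')})
for n in('side','top','wrist'):
    c=r.capture(n); cv2.imwrite(f'pics/{n}0.png',c['color']); print(n,{k:v for k,v in c.items() if k!='color'})
E
```

```text
pics
{'time_s': 0.0, 'joints': array([ 7.91605211e+01,  2.20909629e+01,  3.77877155e-01, -2.87726529e-02,
       -6.84104267e+01, -1.48172817e+01]), 'tcp_pos': array([0.27032553, 0.56283393, 0.22144504]), 'ee_rot': array([[-4.33145000e-01, -9.01323839e-01, -8.64003327e-04],
       [-9.01321560e-01,  4.33145850e-01, -2.02937934e-03],
       [ 2.20336743e-03, -1.00270689e-04, -9.99997568e-01]]), 'wrist_force': array([-0.2274843 , -0.9114294 ,  0.21472501]), 'gripper_width': 1.0010767756684296}
side {'fx': 511.15854887253585, 'fy': 511.15854887253585, 'cx': 277.80243283744085, 'cy': 220.17444387724288, 'rvec': array([ 2.41011031, -1.56160626,  0.23217552]), 'tvec': array([-0.25635352,  0.52826875,  0.99525468])}
top {'fx': 509.3405102314155, 'fy': 509.3405102314155, 'cx': 281.9168643730594, 'cy': 202.37194891783923, 'rvec': array([ 2.15176312, -2.14341655,  0.12947494]), 'tvec': array([-1.99945602e-05,  5.92357130e-01,  1.33226719e+00])}
wrist {'fx': 295.771512213892, 'fy': 295.771512213892, 'cx': 284.6117115565551, 'cy': 215.12392005181664, 'tool_from_camera': array([[ 9.99999051e-01, -1.03573854e-03, -9.08319748e-04,
        -2.42171017e-04],
       [ 1.24162625e-03,  9.63262617e-01,  2.68558353e-01,
        -7.31075566e-02],
       [ 5.96794221e-04, -2.68559226e-01,  9.63262989e-01,
        -1.62549139e-01],
       [ 0.00000000e+00,  0.00000000e+00,  0.00000000e+00,
         1.00000000e+00]])}
```

View pics/side0.png

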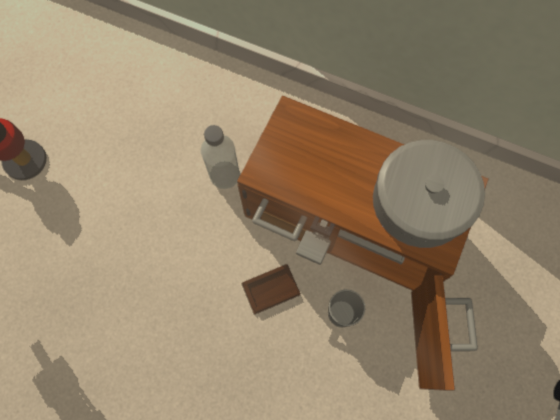

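View pics/top0.png

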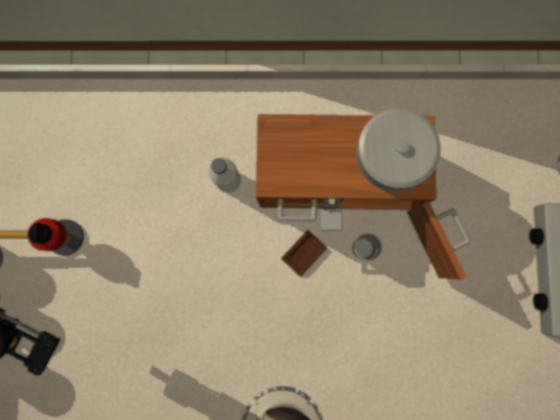

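View pics/wrist0.png

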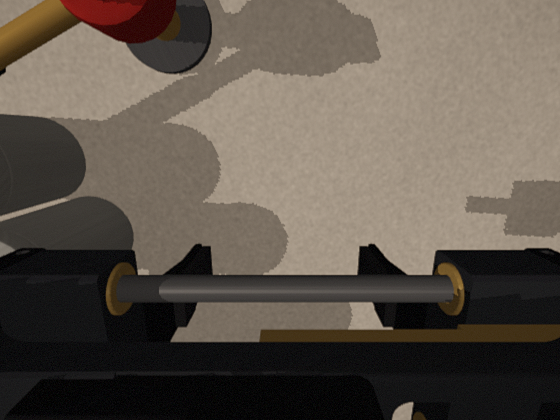

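The side view shows the cupboard, with the handle near (280,220) and the pad near (314,247). In the top view the handle is near (297,210) and the pad near (331,217). Next I'll enlarge both.

Run:
```python
import cv2
a=cv2.imread('pics/side0.png')[90:330,190:490]; cv2.imwrite('pics/sc.png',cv2.resize(a,None,fx=2.5,fy=2.5,interpolation=cv2.INTER_CUBIC))
a=cv2.imread('pics/top0.png')[100:300,200:470]; cv2.imwrite('pics/tc.png',cv2.resize(a,None,fx=2.9,fy=2.9,interpolation=cv2.INTER_CUBIC))
```

```text
(no output)
```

View pics/sc.png

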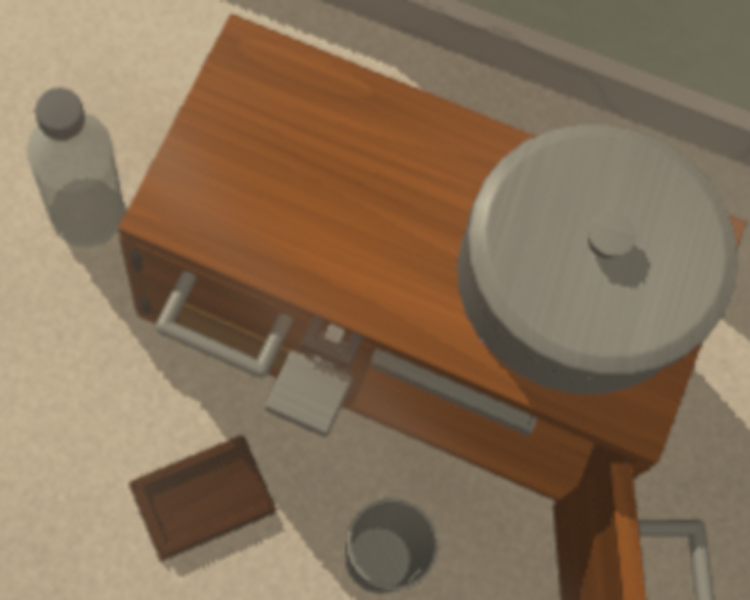

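View pics/tc.png

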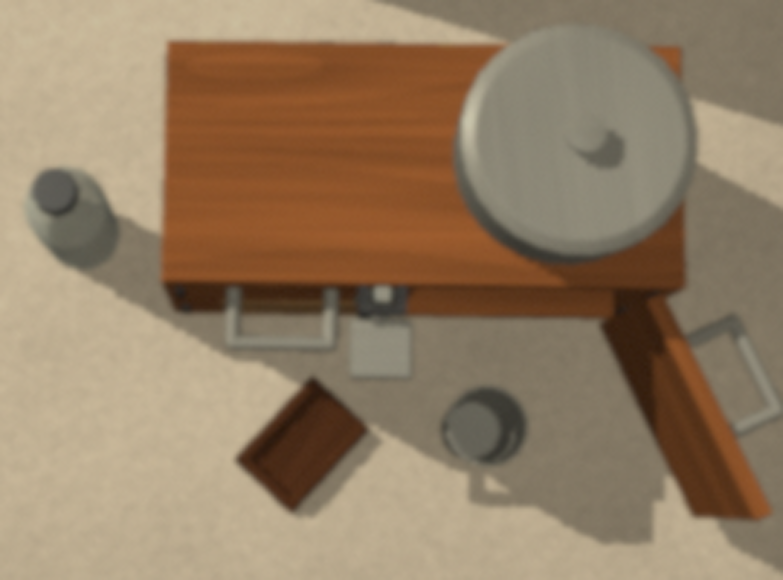

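```bash
cat > h.py <<'E'
import numpy as np,cv2
from scipy.optimize import least_squares
S=dict(f=511.15854887,cx=277.80243,cy=220.174444,r=np.array([2.41011031,-1.56160626,0.23217552]),t=np.array([-0.25635352,0.52826875,0.99525468]))
T=dict(f=509.34051,cx=281.916864,cy=202.371949,r=np.array([2.15176312,-2.14341655,0.12947494]),t=np.array([-1.9994e-05,0.59235713,1.33226719]))
def proj(C,P):
    K=np.array([[C['f'],0,C['cx']],[0,C['f'],C['cy']],[0,0,1.]])
    return cv2.projectPoints(np.atleast_2d(P).astype(float),C['r'],C['t'],K,None)[0][:,0]
def ray(C,uv):
    R=cv2.Rodrigues(C['r'])[0]; o=-R.T@C['t']; d=R.T@np.array([(uv[0]-C['cx'])/C['f'],(uv[1]-C['cy'])/C['f'],1]); return o,d
def atz(C,uv,z):
    o,d=ray(C,uv); return o+d*(z-o[2])/d[2]
s2=lambda x,y:(x/2.5+190-.3,y/2.5+90-.3)
t2=lambda x,y:(x/2.9+200-.33,y/2.9+100-.33)
def Rz(a): return np.array([[np.cos(a),-np.sin(a),0],[np.sin(a),np.cos(a),0],[0,0,1]])
E
python3 - <<'E'
from h import *
L=[(.1,.21,.23),(-.1,.21,.23),(-.1,-.21,.23)]
obs=[(S,s2(232,15),L[0]),(S,s2(121,232),L[1]),(S,s2(655,468),L[2]),
(T,t2(168,42),L[0]),(T,t2(163,284),L[1]),(T,t2(685,290),L[2]),(T,t2(683,47),(.1,-.21,.23))]
def res(p): return np.concatenate([proj(C,Rz(p[2])@np.array(l)+[p[0],p[1],0])[0]-uv for C,uv,l in obs])
q=least_squares(res,[.6,0,0]); p=q.x; print(p[:2],np.degrees(p[2])); print(q.fun.reshape(-1,2).round(1))
W=lambda l:Rz(p[2])@np.array(l)+[p[0],p[1],0]
print('handle W',W((-.145,.112,.195)),proj(S,W((-.145,.112,.195))),proj(T,W((-.145,.112,.195))))
# pad top corners for bolt d
pc=[(-.126,.057),(-.126,.007),(-.174,.057),(-.174,.007)]
for d in (0,.006):
  P=[W((a,b,.22-d)) for a,b in pc]
  print(d,((proj(S,P)+.3-[190,90])*2.5).round(0).tolist(),((proj(T,P)+.33-[200,100])*2.9).round(0).tolist())
print('pad',W((-.15,.032,.22)))
print('bottle stopper',atz(S,s2(60,105),.209),atz(T,t2(55,190),.209))
print('tumbler',atz(S,s2(392,530),.1),atz(T,t2(488,422),.1))
print('rest corners T',[atz(T,t2(*c),.016)[:2].round(3) for c in ((313,380),(370,430),(293,511),(237,460))])
E
```

```text
[ 0.67661132 -0.14982866] -0.8318544636971975
[[-0.7 -0.1]
 [-1.9 -0.2]
 [ 1.5  0.3]
 [-0.  -0.8]
 [-0.5 -0.7]
 [ 1.3  0.4]
 [ 0.2  0.2]]
handle W [ 0.53325262 -0.03573534  0.195     ] [[274.19568594 230.44594362]] [[297.0689972  218.45728001]]
0 [[291.0, 350.0], [354.0, 378.0], [263.0, 409.0], [328.0, 438.0]] [[352.0, 319.0], [414.0, 320.0], [351.0, 379.0], [414.0, 380.0]]
0.006 [[290.0, 352.0], [354.0, 380.0], [263.0, 411.0], [327.0, 439.0]] [[351.0, 320.0], [413.0, 321.0], [351.0, 379.0], [413.0, 380.0]]
pad [ 0.5270917  -0.11565431  0.22      ]
bottle stopper [0.6643268  0.15265416 0.209     ] [0.65870159 0.15144916 0.209     ]
tumbler [ 0.48317139 -0.21272712  0.1       ] [ 0.47529801 -0.21738953  0.1       ]
rest corners T [array([ 0.518, -0.068]), array([ 0.472, -0.121]), array([ 0.396, -0.049]), array([0.443, 0.003])]
```

```bash
cat > plan.py <<'E'
import numpy as np, json
from scipy.spatial.transform import Rotation as Ro
def down(yaw):
    c,s=np.cos(np.radians(yaw)),np.sin(np.radians(yaw)); x=np.array([c,s,0]); z=np.array([0,0,-1.]); return np.column_stack([x,np.cross(z,x),z])
def rows(p0,R0,wps,grip):
    """wps: list of (pos, yaw) one per row; returns rounded rows, final pose"""
    p=np.array(p0,float);R=np.array(R0,float);out=[]
    for q,y in wps:
        d=np.round(R.T@(np.array(q)-p)*100,1); w=np.round(np.degrees(Ro.from_matrix(R.T@down(y)).as_rotvec()),1)
        assert abs(d).max()<=6.25 and abs(w).max()<=10.7,(d,w)
        assert np.linalg.norm(d)<6.25,d
        p=p+R@d/100; R=R@Ro.from_rotvec(np.radians(w)).as_matrix(); out.append(list(map(float,d+0.))+list(map(float,w+0.))+[grip])
    return out,p,R
def line(p0,y0,p1,y1,n): return [(np.array(p0)+(np.array(p1)-p0)*k/n, y0+(y1-y0)*k/n) for k in range(1,n+1)]
def show(o):
    for i in range(0,len(o),12): print(json.dumps([o[i:i+12]]))
E
python3 - <<'E'
from h import *; from plan import *
print('dabba lid centre',atz(T,t2(577,140),.075),atz(S,s2(600,250),.31), 'T',atz(T,t2(577,140),.31))
print('left edge',atz(T,t2(458,150),.31),'front',atz(T,t2(575,250),.31))
p0=[.271,.563,.223];a=[.271,.563,.35]; b=[.525,-.116,.35]
w=line(p0,-115.7,a,-115.7,3)+line(a,-115.7,b,-270,15)
o,p,R=rows(p0,down(-115.7),w,-1); show(o); print(p,R.round(3))
E
```

```text
dabba lid centre [ 0.73418828 -0.30707289  0.075     ] [ 0.6727397  -0.25799907  0.31      ] T [ 0.67693562 -0.25505599  0.31      ]
left edge [ 0.66907096 -0.16557569  0.31      ] front [ 0.59309206 -0.25143474  0.31      ]
[[[0.0, 0.0, -4.2, 0.0, 0.0, 0.0, -1], [0.0, 0.0, -4.3, 0.0, 0.0, 0.0, -1], [0.0, 0.0, -4.2, 0.0, 0.0, 0.0, -1], [3.3, -3.5, 0.0, 0.0, 0.0, 10.3, -1], [2.7, -4.0, 0.0, 0.0, 0.0, 10.3, -1], [1.9, -4.5, 0.0, 0.0, 0.0, 10.3, -1], [1.1, -4.7, 0.0, 0.0, 0.0, 10.2, -1], [0.2, -4.8, 0.0, 0.0, 0.0, 10.3, -1], [-0.6, -4.8, 0.0, 0.0, 0.0, 10.3, -1], [-1.5, -4.6, 0.0, 0.0, 0.0, 10.3, -1], [-2.3, -4.3, 0.0, 0.0, 0.0, 10.3, -1], [-3.0, -3.7, 0.0, 0.0, 0.0, 10.3, -1]]]
[[[-3.6, -3.2, 0.0, 0.0, 0.0, 10.3, -1], [-4.2, -2.5, 0.0, 0.0, 0.0, 10.3, -1], [-4.5, -1.7, 0.0, 0.0, 0.0, 10.2, -1], [-4.8, -0.9, 0.0, 0.0, 0.0, 10.3, -1], [-4.8, 0.0, 0.0, 0.0, 0.0, 10.3, -1], [-4.8, 0.9, 0.0, 0.0, 0.0, 10.3, -1]]]
[ 0.52537388 -0.11642933  0.35      ] [[ 0.  1.  0.]
 [ 1. -0.  0.]
 [ 0.  0. -1.]]
```

move_arm([
  [[0.0,0.0,-4.2,0.0,0.0,0.0,-1],[0.0,0.0,-4.3,0.0,0.0,0.0,-1],[0.0,0.0,-4.2,0.0,0.0,0.0,-1],[3.3,-3.5,0.0,0.0,0.0,10.3,-1],[2.7,-4.0,0.0,0.0,0.0,10.3,-1],[1.9,-4.5,0.0,0.0,0.0,10.3,-1],[1.1,-4.7,0.0,0.0,0.0,10.2,-1],[0.2,-4.8,0.0,0.0,0.0,10.3,-1],[-0.6,-4.8,0.0,0.0,0.0,10.3,-1],[-1.5,-4.6,0.0,0.0,0.0,10.3,-1],[-2.3,-4.3,0.0,0.0,0.0,10.3,-1],[-3.0,-3.7,0.0,0.0,0.0,10.3,-1]],
])

```text
time_s: 1.65
tcp_pos: [0.4235, 0.1549, 0.3495]
ee_rot: [[-0.878, 0.478, -0.0], [0.478, 0.878, 0.0], [0.0, 0.0, -1.0]]
wrist_force: [0.7, -0.0, -0.1]
gripper_width: 0.008
```

move_arm([
  [[-3.6,-3.2,0.0,0.0,0.0,10.3,-1],[-4.2,-2.5,0.0,0.0,0.0,10.3,-1],[-4.5,-1.7,0.0,0.0,0.0,10.2,-1],[-4.8,-0.9,0.0,0.0,0.0,10.3,-1],[-4.8,0.0,0.0,0.0,0.0,10.3,-1],[-4.8,0.9,0.0,0.0,0.0,10.3,-1],[0,0,0,0,0,0,-1],[0,0,0,0,0,0,-1]],
])

```text
time_s: 2.65
tcp_pos: [0.5252, -0.1158, 0.3491]
ee_rot: [[-0.001, 1.0, -0.001], [1.0, 0.001, 0.0], [0.0, -0.001, -1.0]]
wrist_force: [0.1, 0.7, -0.1]
gripper_width: 0.009
```

Run:
```python
from station import r
import cv2
for n in('side','top','wrist'):
    c=r.capture(n)['color']; cv2.imwrite(f'pics/{n}1.png',c)
a=cv2.imread('pics/side1.png')[90:330,190:490]; b=cv2.imread('pics/top1.png')[90:330,190:490]
cv2.imwrite('pics/c1.png',cv2.resize(cv2.hconcat([a,b]),(800,320)))
```

```text
(no output)
```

View pics/c1.png

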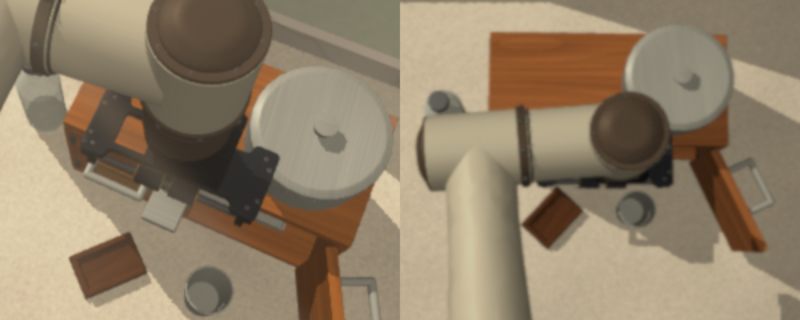

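View pics/wrist1.png

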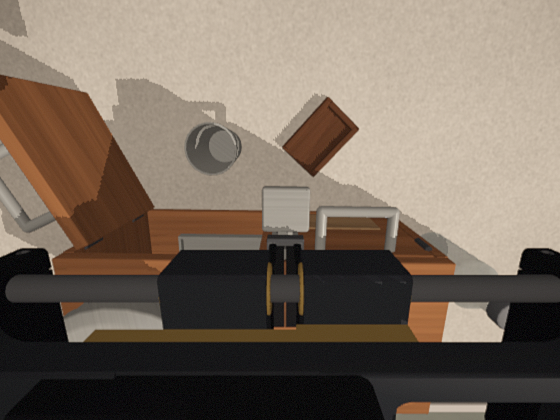

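Wrist picture: the pad's top face spans columns 263–309 and rows 187–231, with the keeper behind it at (287,240). The handle's outer bar is at row 211, columns 317–398. I'll use these to check the fit.

Run:
```python
from h import *; from station import r
import cv2
s=r.sense(); c=r.capture('wrist'); M=c['tool_from_camera']; R=s['ee_rot'];p=s['tcp_pos']
a=cv2.imread('pics/wrist1.png')[170:260,240:420]; cv2.imwrite('pics/w1c.png',cv2.resize(a,None,fx=4.4,fy=4.4,interpolation=cv2.INTER_CUBIC))
def wz(u,v,z):
    d=R@M[:3,:3]@np.array([(u-c['cx'])/c['fx'],(v-c['cy'])/c['fy'],1]); o=R@M[:3,3]+p; return (o+d*(z-o[2])/d[2]).round(4)
for z in(.22,.214):
  for uv in((263,187),(308,187),(263,230),(310,230)): print(z,wz(*uv,z))
for uv in((317,211),(398,211),(357,211)): print('h',wz(*uv,.201))
```

```text
0.22 [ 0.504  -0.1361  0.22  ]
0.22 [ 0.5039 -0.0911  0.22  ]
0.22 [ 0.5492 -0.1369  0.22  ]
0.22 [ 0.5491 -0.088   0.22  ]
0.214 [ 0.505  -0.1365  0.214 ]
0.214 [ 0.505  -0.0906  0.214 ]
0.214 [ 0.5512 -0.1373  0.214 ]
0.214 [ 0.5511 -0.0874  0.214 ]
h [ 0.5337 -0.0792  0.201 ]
h [0.5336 0.009  0.201 ]
h [ 0.5336 -0.0356  0.201 ]
```

View pics/w1c.png

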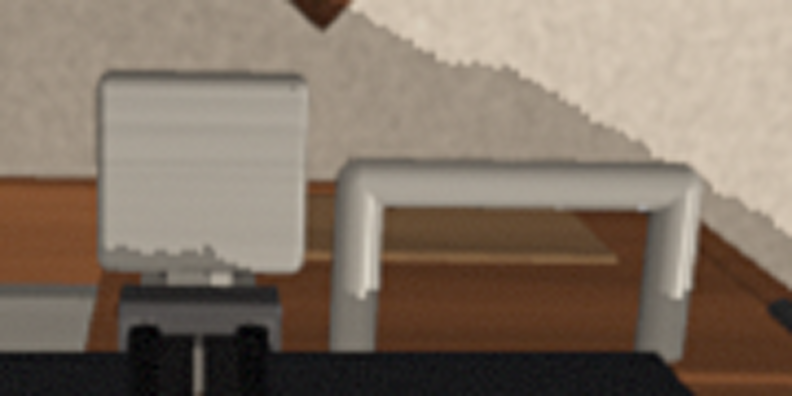

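move_arm([
  [[0,-0.4,4,0,0,0,-1],[0,0,4,0,0,0,-1],[0,0,3,0,0,0,-1],[0,0,0.5,0,0,0,-1],[0,0,0.5,0,0,0,-1],[0,0,0.5,0,0,0,-1],[0,0,0.5,0,0,0,-1],[0,0,0.5,0,0,0,-1],[0,0,0.5,0,0,0,-1],[0,0,0.5,0,0,0,-1]],
])

```text
time_s: 4.1
tcp_pos: [0.5216, -0.1159, 0.2048]
ee_rot: [[-0.001, 1.0, 0.001], [1.0, 0.001, -0.0], [-0.0, 0.001, -1.0]]
wrist_force: [-1.5, 1.4, 3.6]
gripper_width: 0.009
```

Contact shows about the expected bolt friction. I'll keep going down in small rows.

move_arm([
  [[0,0,0.4,0,0,0,-1],[0,0,0.4,0,0,0,-1],[0,0,0.3,0,0,0,-1],[0,0,0.2,0,0,0,-1],[0,0,0.1,0,0,0,-1],[0,0,0,0,0,0,-1]],
])

```text
time_s: 4.85
tcp_pos: [0.5216, -0.1159, 0.1904]
ee_rot: [[-0.001, 1.0, 0.0], [1.0, 0.001, 0.0], [0.0, 0.0, -1.0]]
wrist_force: [-0.5, -0.6, 1.6]
gripper_width: 0.005
```

move_arm([
  [[0,0,0.1,0,0,0,-1],[0,0,0.1,0,0,0,-1],[0,0,0,0,0,0,-1]],
])

```text
time_s: 5.22
tcp_pos: [0.5217, -0.116, 0.1903]
ee_rot: [[-0.001, 1.0, 0.001], [1.0, 0.001, -0.001], [-0.001, 0.001, -1.0]]
wrist_force: [-2.6, 0.8, 9.5]
gripper_width: 0.003
```

move_arm([
  [[0,0,-3,0,0,0,-1],[0,0,-4,0,0,0,-1],[4,1.8,0,0,0,0,-1],[4,1.9,0,0,0,0,-1],[0,0,0,0,0,0,-1],[0,0,0,0,0,0,-1]],
])

```text
time_s: 5.98
tcp_pos: [0.5578, -0.036, 0.2578]
ee_rot: [[-0.001, 1.0, -0.002], [1.0, 0.001, -0.0], [-0.0, -0.002, -1.0]]
wrist_force: [0.7, -0.7, 0.4]
gripper_width: 0.005
```

Run:
```python
from station import r
import cv2
print(r.sense()['tcp_pos'])
c=r.capture('wrist')['color']; d=r.capture('side')['color'][90:330,190:490]
cv2.imwrite('pics/w2.png',c); cv2.imwrite('pics/s2.png',cv2.resize(d,(750,600)))
```

```text
[ 0.5577672  -0.03596432  0.25776342]
```

View pics/w2.png

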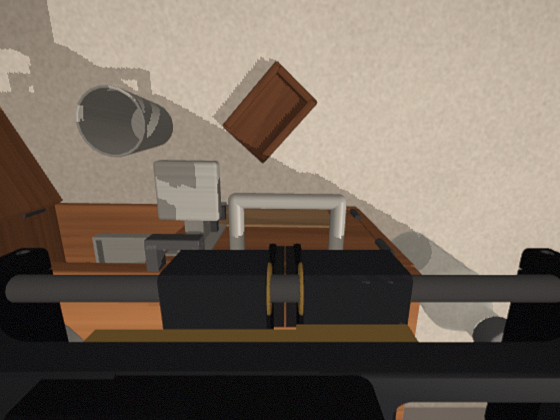

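View pics/s2.png

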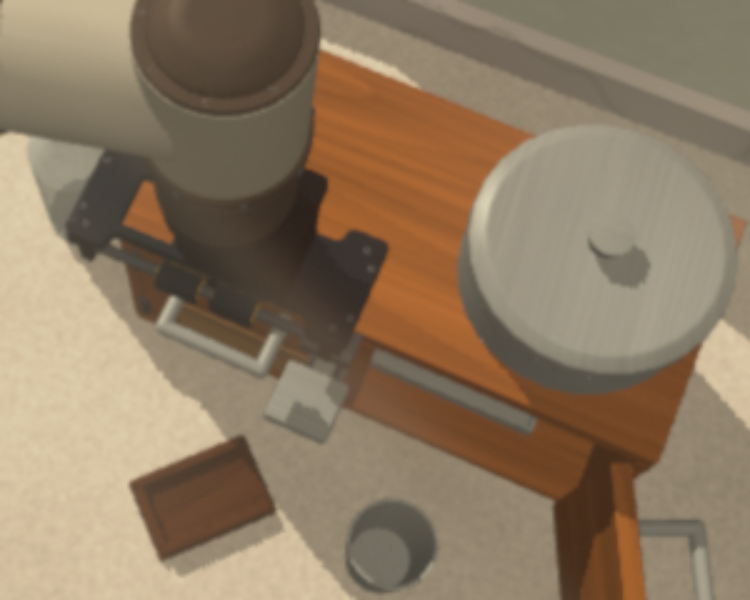

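The wrist picture shows the pad dropped and the keeper now empty (bolt clear of it). The closed fingers line up between handle bar and leaf, so I'll lower them into the gap and work out the arc.

move_arm([
  [[0,0,2.5,0,0,0,-1],[0,0,2.5,0,0,0,-1],[0,0,1.5,0,0,0,-1],[0,0,1.0,0,0,0,-1],[0,0,0,0,0,0,-1]],
])

```text
time_s: 6.7
tcp_pos: [0.5582, -0.0362, 0.1832]
ee_rot: [[-0.0, 1.0, -0.001], [1.0, 0.0, -0.0], [-0.0, -0.001, -1.0]]
wrist_force: [0.0, 0.1, 0.0]
gripper_width: 0.006
```

Run:
```python
from plan import *; from h import Rz; from station import r
s=r.sense(); print(s['tcp_pos'],s['wrist_force'])
a=np.radians(-.83); H=Rz(a)@np.array([-.1,.197,0])+[.6766,-.1498,0]; print('hinge',H)
p0=s['tcp_pos'].copy(); z=p0[2]
L=Rz(a).T@(p0-H); print('leaf coords',L)
along=.085; out=.022
def pos(t):
    q=Rz(a-t)@np.array([-out,-along,0])+H; q[2]=z; return q
ths=np.radians(np.linspace(4,100,24))
w=[(pos(t),90-np.degrees(t)) for t in ths]
o,p,R=rows(p0,down(90),w,-1); show(o); print(p); print([q.round(3).tolist() for q,_ in w[::6]])
```

```text
[ 0.55822267 -0.03616213  0.18322593] [0.01095828 0.09045933 0.02828047]
hinge [0.57946418 0.0486279  0.        ]
leaf coords [-0.02001104 -0.08508883  0.18322593]
[[[0.2, -0.8, 0.0, 0.0, 0.0, 4.0, -1], [0.2, -0.6, 0.0, 0.0, 0.0, 4.2, -1], [0.2, -0.6, 0.0, 0.0, 0.0, 4.1, -1], [0.2, -0.6, 0.0, 0.0, 0.0, 4.2, -1], [0.2, -0.6, 0.0, 0.0, 0.0, 4.2, -1], [0.2, -0.6, 0.0, 0.0, 0.0, 4.2, -1], [0.1, -0.6, 0.0, 0.0, 0.0, 4.1, -1], [0.2, -0.6, 0.0, 0.0, 0.0, 4.2, -1], [0.2, -0.7, 0.0, 0.0, 0.0, 4.2, -1], [0.2, -0.6, 0.0, 0.0, 0.0, 4.2, -1], [0.2, -0.6, 0.0, 0.0, 0.0, 4.1, -1], [0.2, -0.6, 0.0, 0.0, 0.0, 4.2, -1]]]
[[[0.2, -0.6, 0.0, 0.0, 0.0, 4.2, -1], [0.2, -0.6, 0.0, 0.0, 0.0, 4.2, -1], [0.2, -0.6, 0.0, 0.0, 0.0, 4.1, -1], [0.2, -0.6, 0.0, 0.0, 0.0, 4.2, -1], [0.2, -0.6, 0.0, 0.0, 0.0, 4.2, -1], [0.1, -0.6, 0.0, 0.0, 0.0, 4.2, -1], [0.2, -0.7, 0.0, 0.0, 0.0, 4.1, -1], [0.2, -0.6, 0.0, 0.0, 0.0, 4.2, -1], [0.2, -0.6, 0.0, 0.0, 0.0, 4.2, -1], [0.2, -0.6, 0.0, 0.0, 0.0, 4.2, -1], [0.2, -0.6, 0.0, 0.0, 0.0, 4.1, -1], [0.2, -0.6, 0.0, 0.0, 0.0, 4.2, -1]]]
[0.5001428  0.08606816 0.18322593]
[[0.55, -0.034, 0.183], [0.518, -0.014, 0.183], [0.497, 0.018, 0.183], [0.492, 0.055, 0.183]]
```

move_arm([
  [[0.2,-0.8,0.0,0.0,0.0,4.0,-1],[0.2,-0.6,0.0,0.0,0.0,4.2,-1],[0.2,-0.6,0.0,0.0,0.0,4.1,-1],[0.2,-0.6,0.0,0.0,0.0,4.2,-1],[0.2,-0.6,0.0,0.0,0.0,4.2,-1],[0.2,-0.6,0.0,0.0,0.0,4.2,-1]],
])

```text
time_s: 7.45
tcp_pos: [0.5243, -0.0179, 0.1848]
ee_rot: [[0.422, 0.906, 0.003], [0.906, -0.422, -0.0], [0.001, 0.003, -1.0]]
wrist_force: [0.5, -1.4, -0.8]
gripper_width: 0.008
```

Run:
```python
from station import r
import cv2
print(r.sense()['tcp_pos'],r.sense()['wrist_force'])
c=r.capture('wrist')['color']
cv2.imwrite('pics/w3.png',c)
```

```text
[ 0.52427181 -0.01787946  0.18484587] [ 0.5334738  -1.42520576 -0.79125207]
```

View pics/w3.png

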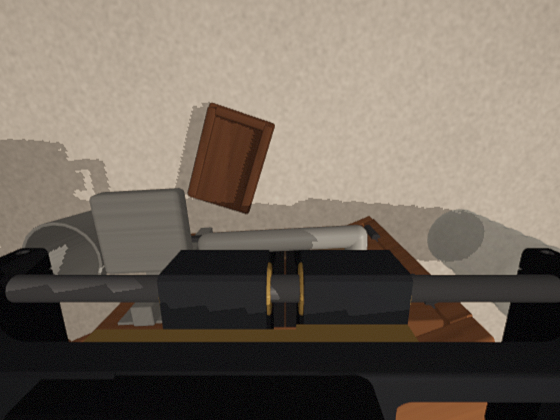

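The leaf follows the hook: the bar is tight against the fingers at row 240 and the pad sits at (140,225). I'll continue along the arc.

move_arm([
  [[0.1,-0.6,0.0,0.0,0.0,4.1,-1],[0.2,-0.6,0.0,0.0,0.0,4.2,-1],[0.2,-0.7,0.0,0.0,0.0,4.2,-1],[0.2,-0.6,0.0,0.0,0.0,4.2,-1],[0.2,-0.6,0.0,0.0,0.0,4.1,-1],[0.2,-0.6,0.0,0.0,0.0,4.2,-1]],
])

```text
time_s: 8.25
tcp_pos: [0.5008, 0.0122, 0.1847]
ee_rot: [[0.765, 0.644, 0.003], [0.644, -0.765, -0.0], [0.002, 0.002, -1.0]]
wrist_force: [1.3, -0.7, 0.1]
gripper_width: 0.005
```

move_arm([
  [[0.2,-0.6,0.0,0.0,0.0,4.2,-1],[0.2,-0.6,0.0,0.0,0.0,4.2,-1],[0.2,-0.6,0.0,0.0,0.0,4.1,-1],[0.2,-0.6,0.0,0.0,0.0,4.2,-1],[0.2,-0.6,0.0,0.0,0.0,4.2,-1],[0.1,-0.6,0.0,0.0,0.0,4.2,-1]],
])

```text
time_s: 9.0
tcp_pos: [0.5046, 0.0127, 0.182]
ee_rot: [[0.951, 0.307, -0.016], [0.308, -0.949, 0.063], [0.004, -0.065, -0.998]]
wrist_force: [0.9, 3.6, 1.4]
gripper_width: 0.004
```

move_arm([
  [[0.2,-0.7,0.0,0.0,0.0,4.1,-1],[0.2,-0.6,0.0,0.0,0.0,4.2,-1],[0.2,-0.6,0.0,0.0,0.0,4.2,-1],[0.2,-0.6,0.0,0.0,0.0,4.2,-1],[0.2,-0.6,0.0,0.0,0.0,4.1,-1],[0.2,-0.6,0.0,0.0,0.0,4.2,-1],[0,0,0,0,0,0,-1],[0,0,0,0,0,0,-1]],
])

```text
time_s: 10.0
tcp_pos: [0.5305, -0.039, 0.1691]
ee_rot: [[1.0, 0.02, -0.003], [0.02, -0.976, 0.218], [0.002, -0.218, -0.976]]
wrist_force: [11.4, 19.3, 15.7]
gripper_width: 0.008
```

Run:
```python
from station import r
import cv2
print(r.sense()['tcp_pos'],r.sense()['wrist_force'],r.sense()['joints'])
cv2.imwrite('pics/w4.png',r.capture('wrist')['color'])
cv2.imwrite('pics/s4.png',r.capture('side')['color'])
```

```text
[ 0.53048465 -0.03901078  0.16909186] [11.41673317 19.25956962 15.71620178] [   5.34688596   16.99701557  -10.97349842  -14.27899915  -61.75780772
 -177.42377626]
```

View pics/w4.png

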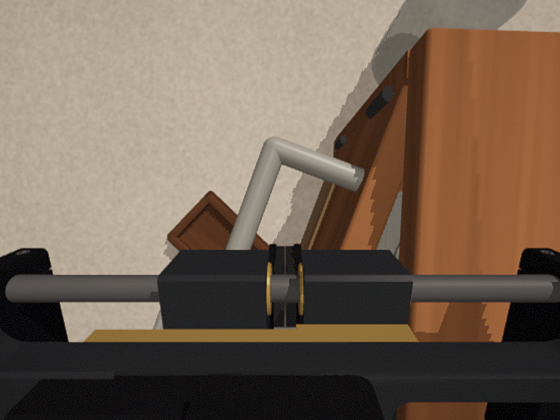

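View pics/s4.png

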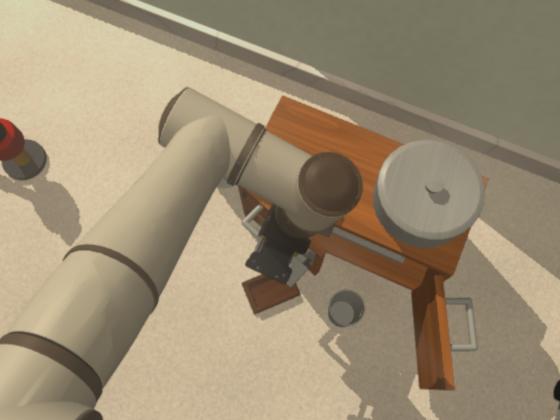

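Joint 6 has reached its end (−177.4°): its sign is opposite to what I assumed. The fingers slid along the gap, and the leaf has probably been pushed part-way back. First I'll measure the leaf angle, then relieve the load.

Run:
```python
from h import *; from station import r
s=r.sense(); c=r.capture('wrist'); M=c['tool_from_camera']; R=s['ee_rot'];p=s['tcp_pos']
print(s['wrist_force'],s['moment'],R.round(3))
def wz(u,v,z):
    d=R@M[:3,:3]@np.array([(u-c['cx'])/c['fx'],(v-c['cy'])/c['fy'],1]); o=R@M[:3,3]+p; return (o+d*(z-o[2])/d[2]).round(4)
a=wz(275,147,.2);b=wz(240,235,.2);e=wz(355,180,.2)
print(a,b,e); 
d=b-a; print('leaf angle from bar',np.degrees(np.arctan2(-d[0],-d[1]))-.83)
# predicted handle hinge-side corner per angle
H=np.array([.5795,.0486,0])
for t in range(20,61,5):
    q=Rz(np.radians(-.83-t)); print(t,(q@np.array([-.045,-.045,.2])+H).round(3),'mid',(q@np.array([-.045,-.085,.2])+H).round(3),'tcp local',(q.T@(p-H)).round(3))
```

```text
[10.73531293 19.48808308 15.82559845] [ 5.04438475 -3.75490181 -0.86119985] [[ 1.     0.02  -0.003]
 [ 0.02  -0.976  0.218]
 [ 0.002 -0.218 -0.976]]
[0.5246 0.0227 0.2   ] [ 0.5082 -0.0201  0.2   ] [0.5635 0.0077 0.2   ]
leaf angle from bar 20.135711840557384
20 [0.521 0.023 0.2  ] mid [ 0.507 -0.015  0.2  ] tcp local [-0.015 -0.099  0.169]
25 [0.519 0.028 0.2  ] mid [ 0.502 -0.008  0.2  ] tcp local [-0.006 -0.1    0.169]
30 [0.518 0.033 0.2  ] mid [ 0.497 -0.001  0.2  ] tcp local [ 0.003 -0.1    0.169]
35 [0.517 0.038 0.2  ] mid [0.493 0.006 0.2  ] tcp local [ 0.012 -0.1    0.169]
40 [0.516 0.044 0.2  ] mid [0.49  0.014 0.2  ] tcp local [ 0.02  -0.098  0.169]
45 [0.516 0.05  0.2  ] mid [0.487 0.022 0.2  ] tcp local [ 0.029 -0.096  0.169]
50 [0.516 0.055 0.2  ] mid [0.485 0.03  0.2  ] tcp local [ 0.037 -0.093  0.169]
55 [0.517 0.061 0.2  ] mid [0.484 0.038 0.2  ] tcp local [ 0.045 -0.09   0.169]
60 [0.518 0.066 0.2  ] mid [0.483 0.046 0.2  ] tcp local [ 0.053 -0.086  0.169]
```

move_arm([
  [[0.2,-0.3,-0.4,-2,0,-4,-1],[0.2,-0.3,-0.4,-2,0,-4,-1]],
])

```text
time_s: 10.4
tcp_pos: [0.5248, -0.0373, 0.1713]
ee_rot: [[0.987, 0.158, -0.022], [0.16, -0.976, 0.145], [0.001, -0.147, -0.989]]
wrist_force: [1.6, 2.4, -0.9]
gripper_width: 0.004
```

Run:
```python
from plan import *; from h import Rz; from station import r
s=r.sense(); p0=s['tcp_pos'];R0=s['ee_rot'];print(s['joints'],p0)
H=np.array([.5795,.0486,0])
yaw=np.degrees(np.arctan2(R0[1,0],R0[0,0])); print(yaw)
g=Rz(np.radians(-.83-21))@np.array([-.02,-.085,0])+H; g[2]=.27; print(g)
up=p0+[0,0,.045]; 
w=line(p0,yaw,up,yaw,3)+line(up,yaw,g,68,6)
o,p,R=rows(p0,R0,w,-1); show(o); print(p,R.round(3))
```

```text
[   8.29994646   16.30757705  -12.7768533    -9.61455158  -61.32019324
 -174.43716454] [ 0.52480961 -0.03728144  0.17125871]
9.205161865533382
[ 0.52932659 -0.02286768  0.27      ]
[[[0.0, -0.2, -1.5, -8.4, -0.1, 0.0, -1], [0.0, 0.0, -1.5, 0.0, 0.0, 0.0, -1], [0.0, 0.0, -1.5, 0.0, 0.0, 0.0, -1], [0.1, -0.2, -0.9, 0.0, 0.0, -9.8, -1], [0.2, -0.2, -0.9, 0.0, 0.0, -9.8, -1], [0.2, -0.2, -0.9, 0.0, 0.0, -9.8, -1], [0.2, -0.2, -0.9, 0.0, 0.0, -9.8, -1], [0.2, -0.1, -0.9, 0.0, 0.0, -9.8, -1], [0.2, 0.0, -0.9, 0.0, 0.0, -9.8, -1]]]
[ 0.52951452 -0.02346831  0.27039244] [[ 0.374  0.927 -0.001]
 [ 0.927 -0.374  0.   ]
 [ 0.    -0.001 -1.   ]]
```

Run:
```python
from plan import *; from station import r
s=r.sense(); p0=s['tcp_pos'];R0=s['ee_rot']
g=np.array([.5293,-.0229,.27]); up=p0+[0,0,.045]
w=[(p0+[0,0,.01],15),(p0+[0,0,.025],23)]+line(p0+[0,0,.025],23,g,68,5)
# spread untilt: first row untilts fully
o,p,R=rows(p0,R0,w,-1); show(o); print(p,R.round(3))
```

```text
[[[0.0, -0.1, -1.0, -8.4, -0.5, -5.8, -1], [0.0, 0.0, -1.5, 0.0, 0.0, -8.0, -1], [0.2, -0.3, -1.5, 0.0, 0.0, -9.0, -1], [0.2, -0.2, -1.4, 0.0, 0.0, -9.0, -1], [0.3, -0.1, -1.5, 0.0, 0.0, -9.0, -1], [0.3, -0.1, -1.5, 0.0, 0.0, -9.0, -1], [0.3, -0.1, -1.5, 0.0, 0.0, -9.0, -1]]]
[ 0.52963687 -0.02272471  0.27030077] [[ 0.374  0.927 -0.   ]
 [ 0.927 -0.374  0.   ]
 [ 0.    -0.    -1.   ]]
```

move_arm([
  [[0.0,-0.1,-1.0,-8.4,-0.5,-5.8,-1],[0.0,0.0,-1.5,0.0,0.0,-8.0,-1],[0.1,-0.1,-1.5,0.0,0.0,-9.0,-1],[0.3,-0.4,-1.4,0.0,0.0,-9.0,-1],[0.3,-0.1,-1.5,0.0,0.0,-9.0,-1],[0.3,-0.1,-1.5,0.0,0.0,-9.0,-1],[0.3,-0.1,-1.5,0.0,0.0,-9.0,-1],[0,0,0,0,0,0,-1],[0,0,0,0,0,0,-1]],
])

```text
time_s: 11.52
tcp_pos: [0.5278, -0.0283, 0.2691]
ee_rot: [[0.373, 0.928, -0.008], [0.928, -0.373, 0.004], [0.001, -0.009, -1.0]]
wrist_force: [-0.8, -0.1, -0.6]
gripper_width: 0.002
```

Run:
```python
from station import r
import cv2
print(r.sense()['tcp_pos'],r.sense()['wrist_force'],r.sense()['joints'])
cv2.imwrite('pics/w5.png',r.capture('wrist')['color'])
cv2.imwrite('pics/s5.png',cv2.resize(r.capture('side')['color'][90:330,190:490],(750,600)))
```

```text
[ 0.52778979 -0.02833018  0.26912626] [-0.78047655 -0.05185943 -0.64105822] [  14.31258895   11.06275121   -8.09965767   -0.36923972  -71.22715688
 -126.10159164]
```

View pics/w5.png

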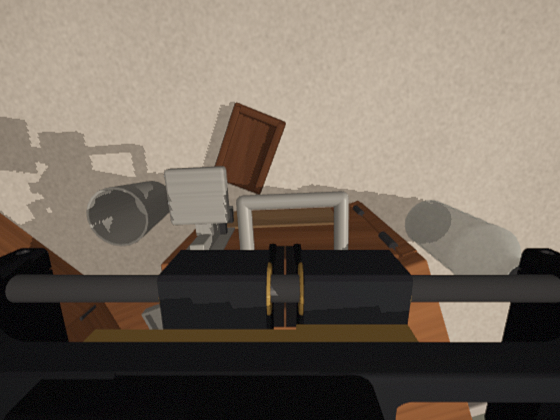

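View pics/s5.png

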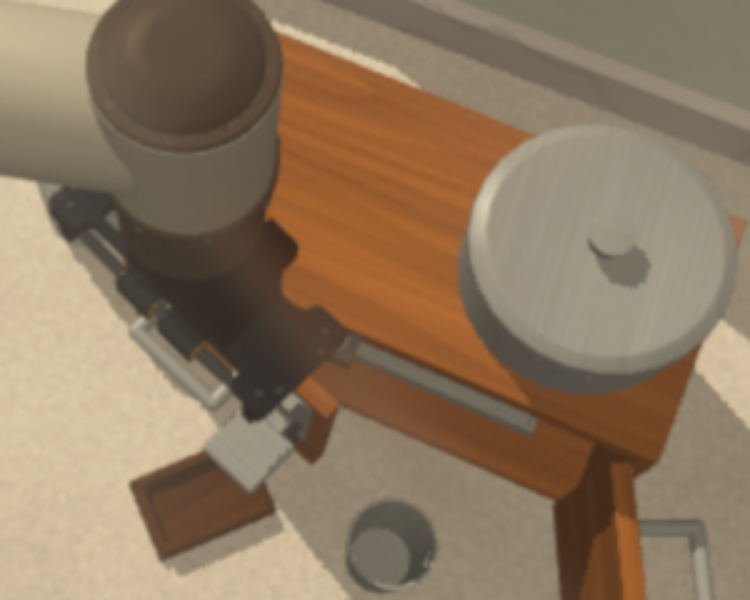

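Wrist view: the bar runs from (246,203) to (342,199), nearly level, so the leaf is close to aligned with the tool. I'll compute the re-hook position and the new arc with yaw kept inside the joint 6 range.

Run:
```python
from h import *; from plan import *; from station import r
s=r.sense(); c=r.capture('wrist'); M=c['tool_from_camera']; R0=s['ee_rot'];p0=s['tcp_pos']
def wz(u,v,z):
    d=R0@M[:3,:3]@np.array([(u-c['cx'])/c['fx'],(v-c['cy'])/c['fy'],1]); o=R0@M[:3,3]+p0; return (o+d*(z-o[2])/d[2]).round(4)
a=wz(246,203,.2);b=wz(342,199,.2);d=a-b; t=np.degrees(np.arctan2(-d[0],-d[1]))-.83; print(a,b,(a+b)/2,np.linalg.norm(d),t)
for z in(.19,.2,.22): e,f=wz(165,171,z),wz(227,168,z); print('pad',z,e,f,np.linalg.norm(e-f))
H=np.array([.5795,.0486,0])
q=Rz(np.radians(-.83-t)); print('mid pred',q@np.array([-.045,-.085,0])+H,'tcp loc',q.T@(p0-H))
def pos(tt,z=.183,o=.0195,al=.085):
    v=Rz(np.radians(-.83-tt))@np.array([-o,-al,0])+H; v[2]=z; return v
g=pos(t,p0[2])
o1,p,R=rows(p0,R0,line(p0,68,g,68,1)+line(g,68,pos(t),68,4),-1); show(o1); print(p)
ths=np.linspace(t+3,100,22)
w=[(pos(x,o=.024),68-(68-46)*(i+1)/22) for i,x in enumerate(ths)]
o2,p,R=rows(p,R,w,-1); show(o2); print(p)
```

```text
[ 0.498  -0.0493  0.2   ] [0.5237 0.0234 0.2   ] [ 0.51085 -0.01295  0.2    ] 0.07710888405365496 18.63888673974312
pad 0.19 [ 0.4505 -0.1018  0.19  ] [ 0.4671 -0.0539  0.19  ] 0.05069487153549163
pad 0.2 [ 0.4509 -0.0976  0.2   ] [ 0.4669 -0.0517  0.2   ] 0.04860874406935443
pad 0.22 [ 0.4518 -0.0894  0.22  ] [ 0.4664 -0.0474  0.22  ] 0.04446526734429918
mid pred [ 0.50874291 -0.01654165  0.        ] tcp loc [-0.02315922 -0.08963741  0.26911519]
[[[0.5, 0.3, 0.0, -0.5, 0.0, 0.2, -1], [0.0, 0.0, 2.2, 0.0, 0.0, 0.0, -1], [0.0, 0.0, 2.1, 0.0, 0.0, 0.0, -1], [0.0, 0.0, 2.2, 0.0, 0.0, 0.0, -1], [0.0, 0.1, 2.1, 0.0, 0.0, 0.0, -1]]]
[ 0.53334715 -0.0249809   0.18309051]
[[[0.1, -0.9, 0.0, 0.0, 0.0, 1.0, -1], [0.1, -0.6, 0.0, 0.0, 0.0, 1.0, -1], [0.2, -0.5, 0.0, 0.0, 0.0, 1.0, -1], [0.3, -0.6, 0.0, 0.0, 0.0, 1.0, -1], [0.2, -0.5, 0.0, 0.0, 0.0, 1.0, -1], [0.3, -0.5, 0.0, 0.0, 0.0, 1.0, -1], [0.3, -0.5, 0.0, 0.0, 0.0, 1.0, -1], [0.3, -0.5, 0.0, 0.0, 0.0, 1.0, -1], [0.3, -0.4, 0.0, 0.0, 0.0, 1.0, -1], [0.4, -0.5, 0.0, 0.0, 0.0, 1.0, -1], [0.4, -0.4, 0.0, 0.0, 0.0, 1.0, -1], [0.4, -0.4, 0.0, 0.0, 0.0, 1.0, -1]]]
[[[0.4, -0.4, 0.0, 0.0, 0.0, 1.0, -1], [0.4, -0.4, 0.0, 0.0, 0.0, 1.0, -1], [0.5, -0.3, 0.0, 0.0, 0.0, 1.0, -1], [0.5, -0.4, 0.0, 0.0, 0.0, 1.0, -1], [0.4, -0.3, 0.0, 0.0, 0.0, 1.0, -1], [0.5, -0.2, 0.0, 0.0, 0.0, 1.0, -1], [0.6, -0.3, 0.0, 0.0, 0.0, 1.0, -1], [0.5, -0.2, 0.0, 0.0, 0.0, 1.0, -1], [0.5, -0.2, 0.0, 0.0, 0.0, 1.0, -1], [0.6, -0.2, 0.0, 0.0, 0.0, 1.0, -1]]]
[0.50088405 0.0882323  0.18317683]
```

move_arm([
  [[0.6,0.4,0.0,-0.5,0.0,0.0,-1],[0.0,0.0,2.2,0.0,0.0,0.0,-1],[0.0,0.0,2.1,0.0,0.0,0.0,-1],[0.0,0.0,2.2,0.0,0.0,0.0,-1],[0.0,0.1,2.1,0.0,0.0,0.0,-1],[0,0,0,0,0,0,-1]],
])

```text
time_s: 12.42
tcp_pos: [0.5345, -0.024, 0.1824]
ee_rot: [[0.37, 0.929, -0.002], [0.929, -0.37, 0.0], [-0.001, -0.002, -1.0]]
wrist_force: [0.2, -1.3, -0.1]
gripper_width: 0.002
```

The fingers are in the gap with no contact. Now I'll pull, checking after each group of rows.

move_arm([
  [[0.1,-1.0,0.0,0.0,0.0,1.0,-1],[0.1,-0.6,0.0,0.0,0.0,1.0,-1],[0.2,-0.5,0.0,0.0,0.0,1.0,-1],[0.3,-0.6,0.0,0.0,0.0,1.0,-1],[0.2,-0.5,0.0,0.0,0.0,1.0,-1],[0.3,-0.5,0.0,0.0,0.0,1.0,-1],[0.3,-0.5,0.0,0.0,0.0,1.0,-1],[0.3,-0.5,0.0,0.0,0.0,1.0,-1],[0.3,-0.4,0.0,0.0,0.0,1.0,-1],[0.4,-0.5,0.0,0.0,0.0,1.0,-1],[0.4,-0.4,0.0,0.0,0.0,1.0,-1],[0.4,-0.4,0.0,0.0,0.0,1.0,-1]],
])

```text
time_s: 13.92
tcp_pos: [0.4935, 0.0336, 0.1839]
ee_rot: [[0.556, 0.831, 0.001], [0.831, -0.556, 0.0], [0.001, 0.001, -1.0]]
wrist_force: [4.6, -1.6, -0.1]
gripper_width: 0.003
```

Run:
```python
from station import r
import cv2
print(r.sense()['tcp_pos'],r.sense()['wrist_force'],r.sense()['joints'])
cv2.imwrite('pics/w6.png',r.capture('wrist')['color'])
```

```text
[0.49348088 0.03363866 0.18393363] [ 4.60090124 -1.57632978 -0.05798456] [ 2.27470774e+01  1.12770649e+01 -2.08306951e+01 -2.43313313e-03
 -5.78258973e+01 -1.46525573e+02]
```

View pics/w6.png

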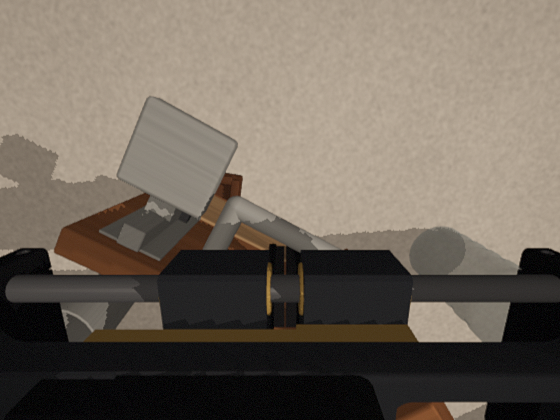

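move_arm([
  [[0.4,-0.4,0.0,0.0,0.0,1.0,-1],[0.4,-0.4,0.0,0.0,0.0,1.0,-1],[0.5,-0.3,0.0,0.0,0.0,1.0,-1],[0.5,-0.4,0.0,0.0,0.0,1.0,-1],[0.4,-0.3,0.0,0.0,0.0,1.0,-1],[0.5,-0.2,0.0,0.0,0.0,1.0,-1],[0.6,-0.3,0.0,0.0,0.0,1.0,-1],[0.5,-0.2,0.0,0.0,0.0,1.0,-1],[0.5,-0.2,0.0,0.0,0.0,1.0,-1],[0.6,-0.2,0.0,0.0,0.0,1.0,-1],[0,0,0,0,0,0,-1]],
])

```text
time_s: 15.35
tcp_pos: [0.5009, 0.0901, 0.1838]
ee_rot: [[0.691, 0.723, 0.0], [0.723, -0.691, 0.002], [0.002, -0.001, -1.0]]
wrist_force: [-0.5, 0.6, -0.4]
gripper_width: 0.007
```

Run:
```python
from station import r
import cv2
print(r.sense()['tcp_pos'],r.sense()['wrist_force'],r.sense()['joints'])
cv2.imwrite('pics/w7.png',r.capture('wrist')['color'])
```

```text
[0.5008662  0.09014962 0.18381409] [-0.48754879  0.56733137 -0.38546784] [ 2.84560084e+01  1.26731049e+01 -1.89642962e+01 -8.86056995e-02
 -5.82895044e+01 -1.62129846e+02]
```

View pics/w7.png

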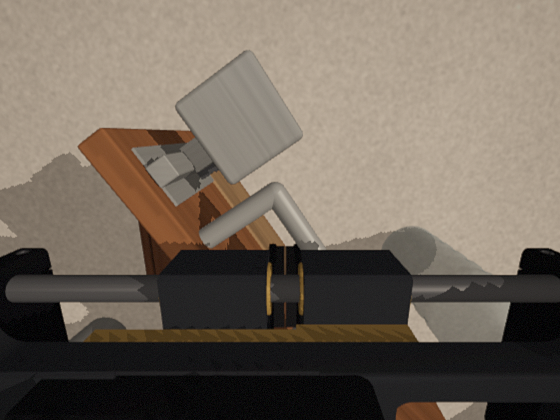

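The leaf now looks about square to the cupboard. I'll lift straight out and check.

move_arm([
  [[0,0,-1.5,0,0,0,-1],[0,0,-2.5,0,0,0,-1],[0,0,-3.5,0,0,0,-1],[0,0,-3.5,0,0,0,-1],[0,0,-3,0,0,0,-1],[0,0,0,0,0,0,-1]],
])

```text
time_s: 16.15
tcp_pos: [0.502, 0.0897, 0.328]
ee_rot: [[0.691, 0.723, 0.008], [0.723, -0.691, 0.004], [0.009, 0.003, -1.0]]
wrist_force: [0.2, -0.1, -0.2]
gripper_width: 0.006
```

Run:
```python
from station import r
import cv2
print(r.sense()['tcp_pos'],r.sense()['wrist_force'])
cv2.imwrite('pics/w8.png',r.capture('wrist')['color'])
cv2.imwrite('pics/s8.png',cv2.resize(r.capture('side')['color'][90:330,190:490],(750,600)))
```

```text
[0.50198642 0.08971098 0.32804116] [ 0.18599433 -0.06610923 -0.22511458]
```

View pics/w8.png

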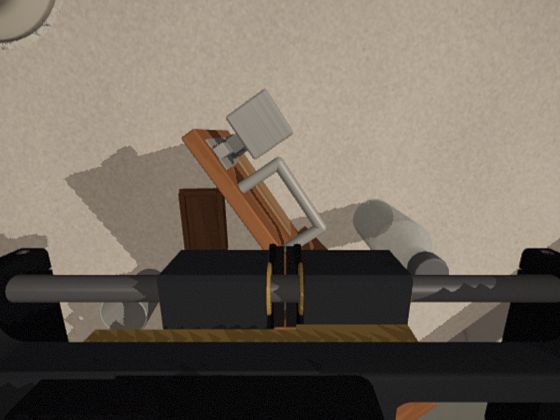

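View pics/s8.png

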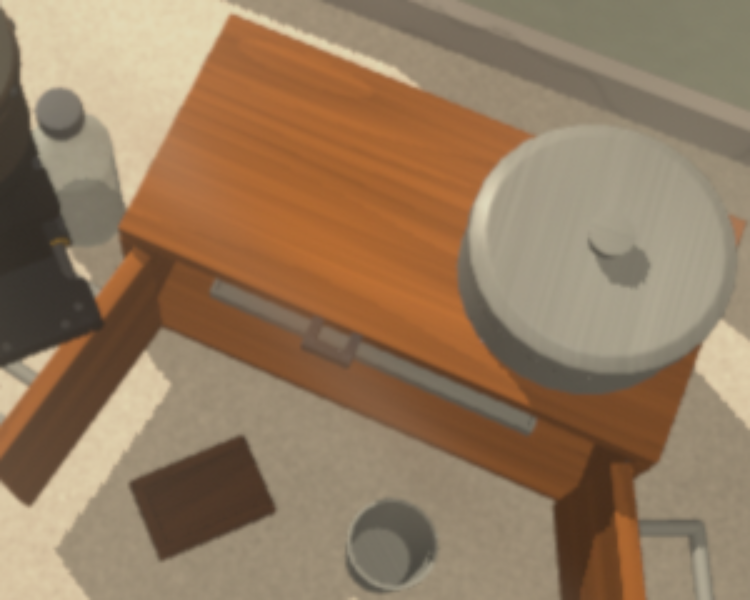

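Run:
```python
from h import *; from station import r
s=r.sense(); c=r.capture('wrist'); M=c['tool_from_camera']; R0=s['ee_rot'];p0=s['tcp_pos']
def wz(u,v,z):
    d=R0@M[:3,:3]@np.array([(u-c['cx'])/c['fx'],(v-c['cy'])/c['fy'],1]); o=R0@M[:3,3]+p0; return (o+d*(z-o[2])/d[2])
a,b=wz(280,162,.2),wz(321,226,.2); d=a-b; print(a,b,np.linalg.norm(d),'theta',np.degrees(np.arctan2(-d[0],-d[1]))-.83)
P=[(265,92),(227,122),(254,157),(291,131)]
for z in(.19,.198,.22):
    q=[wz(*x,z) for x in P]; print(z,[round(np.linalg.norm(q[i]-q[(i+1)%4]),4) for i in range(4)],sum(q)/4)
H=np.array([.5795,.0486,0])
for t in(88,92,96): print(t,'pad ctr',Rz(np.radians(-.83-t))@np.array([-.05,-.165,.19])+H)
```

```text
[0.46417384 0.11894038 0.2       ] [0.53936172 0.10431106 0.2       ] 0.07659787079851549 theta 100.1804833448139
0.19 [np.float64(0.0456), np.float64(0.0414), np.float64(0.044), np.float64(0.0428)] [0.4262938  0.12761491 0.19      ]
0.198 [np.float64(0.0443), np.float64(0.0403), np.float64(0.0428), np.float64(0.0416)] [0.42686634 0.12794173 0.198     ]
0.22 [np.float64(0.041), np.float64(0.0372), np.float64(0.0396), np.float64(0.0385)] [0.42844084 0.1288405  0.22      ]
88 pad ctr [0.41351345 0.09522045 0.19      ]
92 pad ctr [0.41716987 0.10668552 0.19      ]
96 pad ctr [0.42161714 0.11786761 0.19      ]
```

Run:
```python
from station import r
print(r.sense()['time_s'],r.sense()['wrist_force']); print(r.finish_job())
```

```text
16.3 [ 0.44611695 -0.15333129 -0.20611615]
the job is handed in; nothing more can be done
None
```

The bolt is drawn and the left-hand leaf stands open at about 100° (1.7 rad). I handed the job in at 16.3 s; no verdict is reported.

- **Bolt:** With closed fingers I pressed the pad down while the leaf was shut, until it met its end stop at z ≈ 0.190. The keeper looked empty afterwards. In the last wrist view the pad's outline came out slightly smaller than its true size. That agrees with the pad being low, but does not measure its exact height.
- **Leaf:** I hooked the fingers into the handle gap and pulled the leaf round in two goes. In the last wrist view the handle bar measured 77 mm long and gave the leaf angle above.
- **What went wrong:** On the first pull I had the sign of joint 6 wrong and it ran up to its end (−177.42° against a range of −177.46°). The fingers jammed in the handle with about 27 N at the wrist, and the leaf fell back to about 20°. The gripper body may have touched the cupboard's top edge then; I didn't check. I backed off, lifted out and pulled again with less turning, at under 5 N in the readings.
- **Surroundings:** In the last side picture the bottle, tumbler, spoon rest and masala dabba look unmoved, and the tray is still in its place. I did not check the jar and katori inside. The arm finished about 13 cm clear above the handle, with no wrist force.

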